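# Roll the amber vial onto the reader's line and press the scan key

### The arm

A 6-joint arm with a two-finger parallel gripper is mounted at the origin on the work surface. World frame = base frame: x ahead of the robot, y to its left, z up, the work surface at z = 0. Lengths are in m, angles in rad, forces in N, time in s.
With the tool pointing down it reaches from about 0.3 to 0.775 m from the base axis. Payload 14.6 kg.
Tool frame: the origin (TCP) lies on the front face of the gripper's body, between the roots of the fingers; the fingertips stand 97 mm ahead of it and the grasp point (between the pads) lies 78 mm ahead of it; z points along the fingers, x is the direction in which the jaws open and shut, and the axes are right-handed (so a half turn about z gives the same grasp; the last joint's range is limited). The gripper opens to 94 mm and grips with 3 to 60 N. Pads are 16 mm wide; open, the fingers measure 119 mm over their backs; the gripper's body (75 mm by 177 mm) begins 78 mm behind the grasp point.
Start: joints at [-1.265, 0.3, 1.521, -0, 1.321, -0.067], TCP at [0.2, -0.512, 0.303] pointing down, gripper open.
Joint ranges: [-3.03, 3.03], [-0.79, 2.21], [0.23, 2.52], [-1.04, 4.18], [0, 3.07], [-2.55, 2.55]. Speed limits (rad/s): [2.22, 2.22, 2.57, 3.14, 3.14, 3.14].

### API

Orientations are given as [roll, pitch, yaw] about the fixed x, y, z axes, in that order (R = Rz(yaw) Ry(pitch) Rx(roll)).
In Python, from station import sensors, camera, ctrl gives the robot as it stands.
- The arm moves only by the tool move_arm, never from a script. Its argument "rows" is text: rows parted by semicolons, each of 6 numbers parted by spaces: the shift along the tool's x, y, z in mm, then the turn, a rotation vector about the tool's x, y, z in rad. In form: x y z wx wy wz; .... A call has 1 to 20 rows; each row shifts and turns the pose as measured when the row begins, along the tool's axes as they then stand; what a row does not reach is not made up. A row lasts 1/8 s, in which the tool goes at most 62.5 mm and 10.7 degrees, less where a joint would pass 70% of its speed; a pose out of reach is approached as far as the arm can. A call with a gripper value outside its range is refused whole. "grip" is the opening, from -1 (shut) to 1 (fully open), set as the call begins (left out, the last holds). The fingers move at their own pace and stop on an object; "newtons" is the grip in N (left out, the last holds). Time passes only in rows, so rows that do not move let the fingers close. It gives the time, the measured TCP pose, the force and the opening at its end, in the units of the state.
- sensors.get_obs(): the state, without advancing time (a new reading comes with each control period).
- camera(name): name is "scene" or "side" or "wrist"; returns a dict with "color" (384x512x3 uint8, blue, green, red), "z_map" (384x512 float32, m along the optical axis (not along the pixel's ray), 0 where there is no reading), "mtx" (3x3 intrinsics, pixels), "position" and "attitude" of the camera in the world; the wrist camera has in their place "hand_eye" (4x4, takes a point from camera to tool coordinates, whose origin is the TCP and whose axes are the tool frame's). Camera axes: x right, y down, z forward; pixel columns grow to the right and rows downward; lengths in m; the calibration is good to about 2 mm. A picture is of the moment at which its call begins: read the wrist's pose just before it.
- ctrl.hand_in(): hands the job in, once; it reports no verdict.
The state is a dict: "time_s": time; "qpos": joint angles; "joint_vel": joint speeds; "tau": joint torques, N m; "ee_pos": TCP position; "eef_rot": TCP orientation; "force": force on the tool from outside, world axes, zero at the start; "moment": the same for the moment, N m; "grip_width": finger opening in m.
Only numpy, scipy, OpenCV 4.12 (cv2) and the standard library are available. Lean on these libraries where they do the work, as an engineer would, in place of code of your own. Each camera call takes 0.05 s, during which the arm holds its last target.

### The job

On the flatbed vial reader, roll the lying amber vial over the dark mat by pushing its top sideways with the fingertips, so that it turns rather than slides, until it lies still on the yellow line, along it and centred on it. Then press the green key fully down with a fingertip to have it read, and move clear, leaving the vial on the line. Do not lift anything, do not press the key before the vial is on the line, and leave the clear vial, the white jar and the beaker where they are.

Things in the scene. Friction and masses are not known exactly. Their poses are not given: they have to be found in the camera images.
- amber_vial: lying amber (brown) vial, white cap, 45 g. Body 28 mm diameter, 56 mm long; cap 24 mm diameter, ending 47 mm from the origin. Origin on the axis at mid-body, 14 mm above the mat; x along it to the cap; y, z turn as it rolls. Starts 50 to 80 mm to one side of the line, nearly parallel. A fingertip moved across its top rolls it half as far; shoved from behind above mid-height it slides. Stops when left
- clear_vial: the same vial in pale clear glass with a blue cap, lying on the other side of the line; leave it. Same sizes, origin and axes
- line_mid (a point): middle of the yellow line, on the mat surface, 30 mm above the bench. The line is 10 mm wide and 196 mm long; x runs along it (away from the control strip), y across it, z up. Fixed with the reader
- reader: white flatbed vial reader, fixed, 290 x 290 mm, 30 mm high, origin at the centre of its underside. In its top a dark mat, 196 mm (x) by 262 mm (y), with the yellow line; rims 5 mm high at y = +-141 mm; on the -x side, nearest the robot, a grey control strip with a flat display and the green key. Axes as for the line
- scan_key_top (a point): centre of the top face of the green push key, 30 mm diameter, in a round black housing of 46 mm diameter on the control strip. The key's top stands 18 mm above the reader's top, its housing 12 mm
- scan_key (a joint): travel of the green key: 0 up, 0.006 m fully down; a spring that takes 4 N at full travel and brings it back up
- bottle: standing white plastic jar with orange cap, 52 mm diameter, 95 mm high, on the bench beside the reader; origin at the centre of its underside. Leave it
- beaker: standing glass beaker, 60 mm diameter, 75 mm high, on the bench beside the reader; origin at the centre of its underside. Leave it
Things that resemble listed ones, but are neither listed nor needed, are in the scene too. Leave any blue look-alike of the beaker alone.

How it is judged:
On the way, in this order (a step that is already met when the one before it is completed fails the run):
1. the amber vial has rolled over a third of a turn about its own axis (angle between amber_vial's own z axis and vertical above 2.2 rad), for 0.04 s.
2. the amber vial lies still on the yellow line (y of amber_vial in the frame of line_mid between -0.007 and 0.007 m and x of amber_vial in the frame of line_mid between -0.072 and 0.052 m and z of amber_vial in the frame of line_mid between 0.01 and 0.018 m and angle between the x axis of amber_vial and the x axis of line_mid, either way round below 0.2 rad and linear speed of amber_vial below 0.01 m/s and angular speed of amber_vial below 0.4 rad/s), for 0.2 s.
3. the green key is pressed fully down (value of joint scan_key above 0.0045 m), for 0.05 s.
At the end, for the whole second after the job is handed in: Amber vial at rest on the mat, mid-body within 7 mm of the yellow line's middle, within 0.2 rad of its direction, wholly between the line's ends; key (pressed at least 4.5 mm) up again; clear vial within 12 mm, jar and beaker within 20 mm of their starts and upright (all of step 2 and distance of clear_vial from where it was at the start of the episode below 0.012 m and distance of each of bottle, beaker from where it was at the start of the episode below 0.02 m and angle between each of bottle, beaker's own z axis and vertical below 0.2 rad and value of joint scan_key below 0.002 m); the robot touches nothing.
It fails at once if the amber vial is lifted more than 10 mm or stood on end (z of amber_vial in the frame of line_mid above 0.024 m or angle between amber_vial's own x axis and vertical below 1.2 rad or angle between amber_vial's own x axis and vertical above 1.94 rad).
It fails at once if the key is pressed before the amber vial is on the line (value of joint scan_key above 0.003 m and not (y of amber_vial in the frame of line_mid between -0.007 and 0.007 m and x of amber_vial in the frame of line_mid between -0.072 and 0.052 m and z of amber_vial in the frame of line_mid between 0.01 and 0.018 m and angle between the x axis of amber_vial and the x axis of line_mid, either way round below 0.2 rad)).
It fails at once if the clear vial, the jar or the beaker is moved (12 mm for the vial, 20 mm for the others) or tipped (not (distance of clear_vial from where it was at the start of the episode below 0.012 m and distance of each of bottle, beaker from where it was at the start of the episode below 0.02 m and angle between each of bottle, beaker's own z axis and vertical below 0.2 rad)).
It also fails if it takes over 56 s, if anything falls off the work surface, if the arm or the gripper's body presses on something with over 40 N, if the wrist force passes 120 N, or if a joint passes its speed limit or range.

## Working session

There is one attempt and no reset: what is moved stays moved. The work goes in short steps, Python scripts to look and compute and a tool call to move; the robot and the scene stay as the last step left them, time stands still between calls to the robot, and variables do not carry over. Pictures are saved under pics/ and viewed, and the job is handed in when it is done.

Besides the shell and the picture viewer there is one more tool, called after "Call:" by a JSON object that holds its "name" and its "arguments", one argument or row to a line. move_arm: Moves the arm, as the interface text tells. Its arguments: {"type":"object","properties":{"rows":{"type":"string"},"grip":{"type":"number"},"newtons":{"type":"number"}},"required":["rows"]}

```bash
ls; mkdir -p pics; python3 - <<'E'
from station import sensors,camera,ctrl
import cv2
print(sensors.get_obs())
for n in("scene","side","wrist"):
    c=camera(n); cv2.imwrite(f"pics/{n}0.png",c["color"])
    print(n,c["mtx"].tolist(),c.get("position"),c.get("attitude"),c.get("hand_eye"))
E
```

```text
pics
{'time_s': 0.0, 'qpos': array([-1.26461226e+00,  3.00488566e-01,  1.52158500e+00,  1.20508006e-05,
        1.32073771e+00, -6.66331766e-02]), 'joint_vel': array([ 6.83092835e-05,  1.49909641e-04, -9.54245121e-04, -8.04593473e-05,
       -1.22477048e-04,  3.72022825e-04]), 'tau': array([ 1.29954356e-04, -5.31808734e+01, -3.52736843e+01,  7.08307000e-02,
        2.43933045e-02, -8.85335999e-05]), 'ee_pos': array([ 0.20026707, -0.51207466,  0.30207503]), 'eef_rot': array([-3.14149987e+00,  1.21514466e-03, -1.19798202e+00]), 'force': array([-0.09431819, -0.05845581,  0.33435904]), 'moment': array([-0.00365801, -0.01934771, -0.01361065]), 'grip_width': 0.0940847063389553}
scene [[362.68200371986893, 0.0, 258.4416019335618], [0.0, 362.68200371986893, 189.84689803602691], [0.0, 0.0, 1.0]] [1.24159931 0.12343148 0.76766972] [-2.44912814 -0.01730051  1.71439526] None
side [[409.3101092610971, 0.0, 258.1057124937397], [0.0, 409.3101092610971, 184.07106737534278], [0.0, 0.0, 1.0]] [ 0.43571699 -0.7703726   0.68477437] [-2.20348422  0.00522483 -0.20715854] None
wrist [[319.7487523299488, 0.0, 258.76216723741044], [0.0, 319.7487523299488, 192.30592780955763], [0.0, 0.0, 1.0]] None None [[ 9.99999721e-01  6.24136569e-04  4.10212155e-04  6.75045916e-04]
 [-7.11634593e-04  9.62954211e-01  2.69664016e-01 -7.64654957e-02]
 [-2.26708348e-04 -2.69664233e-01  9.62954386e-01 -8.18092179e-02]
 [ 0.00000000e+00  0.00000000e+00  0.00000000e+00  1.00000000e+00]]
```

View pics/scene0.png

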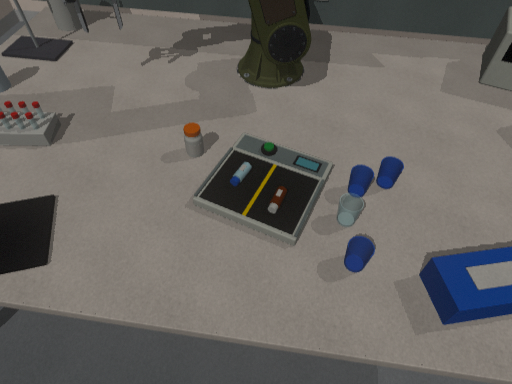

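View pics/side0.png

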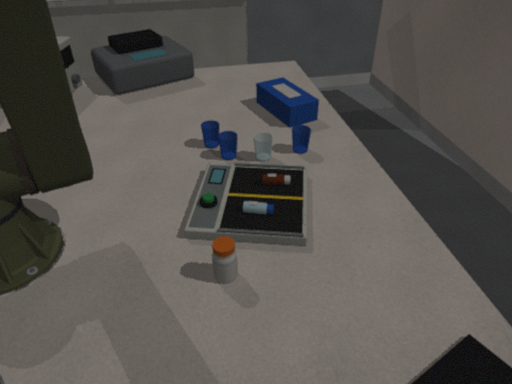

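View pics/wrist0.png

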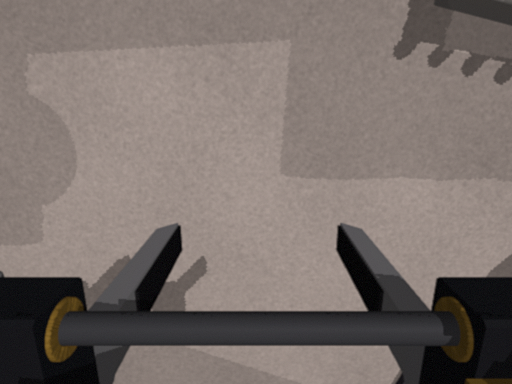

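Scene view: the amber vial is at about (277,200), the clear vial with the blue cap at (241,174), the line from (275,165) to (245,215) and the key at (269,148). The jar is at (194,140), the clear beaker at (350,210), with blue look-alikes at (361,180), (390,172) and (359,253).
Side view: the amber vial is at (277,180), the clear vial at (258,208) and the key at (208,200).

Amber vial candidates are the brown vial with the white cap at scene (277,200) and the pale vial with the blue cap at (241,174). The description picks the brown one. I'll measure next.

```bash
cat > h.py <<'E'
from station import sensors,camera,ctrl
import numpy as np,cv2
from scipy.spatial.transform import Rotation as Ro
def Rm(rpy): return Ro.from_euler('xyz',rpy).as_matrix()
def shot(n,save=None):
    o=sensors.get_obs(); c=camera(n)
    if n=="wrist":
        T=np.eye(4);T[:3,:3]=Rm(o["eef_rot"]);T[:3,3]=o["ee_pos"];T=T@c["hand_eye"]
    else:
        T=np.eye(4);T[:3,:3]=Rm(c["attitude"]);T[:3,3]=c["position"]
    if save: cv2.imwrite(save,c["color"])
    c["T"]=T; return c
def cloud(c):
    z=c["z_map"];K=c["mtx"];v,u=np.indices(z.shape)
    P=np.stack([(u-K[0,2])/K[0,0]*z,(v-K[1,2])/K[1,1]*z,z],-1)
    W=P@c["T"][:3,:3].T+c["T"][:3,3]; W[z==0]=np.nan
    return W
def plane_pt(c,uv,h):
    K=c["mtx"];d=c["T"][:3,:3]@np.array([(uv[0]-K[0,2])/K[0,0],(uv[1]-K[1,2])/K[1,1],1])
    p=c["T"][:3,3];return p+d*(h-p[2])/d[2]
def proj(c,P):
    q=c["T"][:3,:3].T@(np.asarray(P)-c["T"][:3,3]);K=c["mtx"];return (K[0,0]*q[0]/q[2]+K[0,2],K[1,1]*q[1]/q[2]+K[1,2])
E
python3 - <<'E'
from h import *
for n,box in (("scene",(190,130,340,245)),("side",(180,150,320,250))):
    c=shot(n);W=cloud(c);hsv=cv2.cvtColor(c["color"],cv2.COLOR_BGR2HSV)
    x0,y0,x1,y1=box
    m0=np.zeros(hsv.shape[:2],bool);m0[y0:y1,x0:x1]=1
    H,S,V=[hsv[...,i].astype(int) for i in range(3)]
    M={"yellow":(H>20)&(H<32)&(S>150)&(V>90),"green":(H>50)&(H<75)&(S>120),"brown":((H<12)|(H>172))&(S>120)&(V>30)}
    for k,m in M.items():
        m=m&m0&np.isfinite(W[...,2])
        P=W[m];v,u=np.nonzero(m)
        print(n,k,m.sum(),"px",u.mean().round(1),v.mean().round(1),"med",np.nanmedian(P,0).round(4),"z pct",np.percentile(P[:,2],[5,50,95]).round(4))
        if k!="green":
            ev,e=np.linalg.eigh(np.cov(P[:,:2].T));d=e[:,1];t=(P[:,:2]-P[:,:2].mean(0))@d
            print("   dir",np.degrees(np.arctan2(d[1],d[0])).round(1),"range",np.ptp(t).round(4), "mid",(P[:,:2].mean(0)+d*(t.max()+t.min())/2).round(4))
    x0,y0,x1,y1=box
    cv2.imwrite(f"pics/{n}_crop.png",cv2.resize(c["color"][y0:y1,x0:x1],None,fx=5,fy=5,interpolation=cv2.INTER_CUBIC))
E
```

```text
scene yellow 215 px 258.5 190.3 med [0.6367 0.0485 0.0288] z pct [0.0265 0.0288 0.0313]
   dir 162.5 range 0.1922 mid [0.6266 0.0512]
scene green 68 px 268.4 146.4 med [0.4847 0.0555 0.0491] z pct [0.0414 0.0491 0.0514]
scene brown 177 px 266.9 187.4 med [0.6629 0.1033 0.0538] z pct [0.045  0.0538 0.0863]
   dir 57.5 range 0.3246 mid [ 0.5859 -0.0194]
side yellow 196 px 264.6 195.9 med [0.6225 0.0509 0.0297] z pct [0.0276 0.0297 0.0315]
   dir 162.3 range 0.1937 mid [0.622  0.0501]
side green 97 px 208.3 198.4 med [0.4756 0.0458 0.05  ] z pct [0.041  0.05   0.0524]
side brown 237 px 259.8 196.0 med [0.6435 0.0867 0.0522] z pct [0.0187 0.0522 0.0949]
   dir 55.5 range 0.3877 mid [ 0.5787 -0.0169]
```

```bash
cat >> h.py <<'E'
def delta(pos,yaw,p=None,R=None):
    """total shift (mm, current tool axes) and rotvec to target pose tool-down"""
    o=sensors.get_obs(); p=o["ee_pos"];R=Rm(o["eef_rot"])
    Rt=Rm([np.pi,0,yaw]);return (R.T@(np.array(pos)-p)*1000).round(1),Ro.from_matrix(R.T@Rt).as_rotvec().round(4)
def plan(pos,yaw,n):
    o=sensors.get_obs();p=o["ee_pos"].copy();R=Rm(o["eef_rot"]);Rt=Rm([np.pi,0,yaw])
    w=Ro.from_matrix(R.T@Rt).as_rotvec()/n;d=(np.array(pos)-p)/n;out=[]
    for i in range(n):
        out.append(" ".join(f"{a:.0f}" for a in R.T@d*1000)+" "+" ".join(f"{a:.3f}" for a in w));R=R@Ro.from_rotvec(w).as_matrix()
    print("; ".join(out))
E
python3 -c "
from h import *
plan([0.60,-0.03,0.33],-0.307,12)"
```

```text
-25 -46 -2 -0.000 0.000 -0.074; -22 -47 -2 -0.000 0.000 -0.074; -18 -49 -2 -0.000 0.000 -0.074; -15 -50 -2 -0.000 0.000 -0.074; -11 -51 -2 -0.000 0.000 -0.074; -7 -52 -2 -0.000 0.000 -0.074; -3 -52 -2 -0.000 0.000 -0.074; 1 -52 -2 -0.000 0.000 -0.074; 5 -52 -2 -0.000 0.000 -0.074; 8 -52 -2 -0.000 0.000 -0.074; 12 -51 -2 -0.000 0.000 -0.074; 16 -50 -2 -0.000 0.000 -0.074
```

View pics/scene_crop.png

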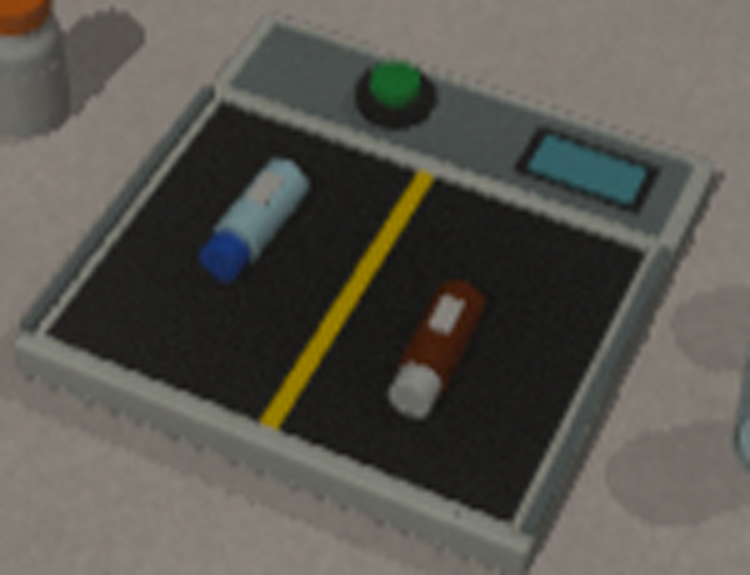

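View pics/side_crop.png

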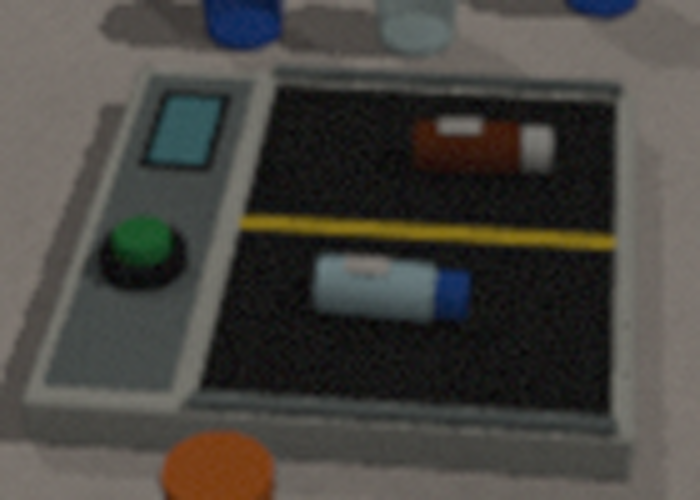

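The crops confirm the choice. The brown vial with the white cap lies on the +y side of the line, with its cap pointing away from the robot. The clear vial with the blue cap is on the −y side. I'll move the wrist camera over the reader.

Call:
{"name": "move_arm", "arguments": {
  "rows": "-25 -46 -2 0 0 -0.074; -22 -47 -2 0 0 -0.074; -18 -49 -2 0 0 -0.074; -15 -50 -2 0 0 -0.074; -11 -51 -2 0 0 -0.074; -7 -52 -2 0 0 -0.074; -3 -52 -2 0 0 -0.074; 1 -52 -2 0 0 -0.074; 5 -52 -2 0 0 -0.074; 8 -52 -2 0 0 -0.074; 12 -51 -2 0 0 -0.074; 16 -50 -2 0 0 -0.074; 0 0 0 0 0 0",
  "grip": -0.35
}}

```text
time_s: 1.88
ee_pos: [0.6064, -0.0085, 0.3262]
eef_rot: [-3.141, 0.001, -0.282]
force: [-1.4, -0.9, -0.4]
grip_width: 0.0303
```

```bash
python3 -c "
from h import *
o=sensors.get_obs();print(o['time_s'],o['ee_pos'],o['eef_rot'],o['grip_width'],o['force'])
shot('wrist','pics/w1.png')"
```

```text
1.875 [ 0.60636016 -0.00854147  0.32618797] [-3.14080071e+00  7.55571193e-04 -2.82426818e-01] 0.03027864714976867 [-1.38757181 -0.89566251 -0.42100435]
```

View pics/w1.png

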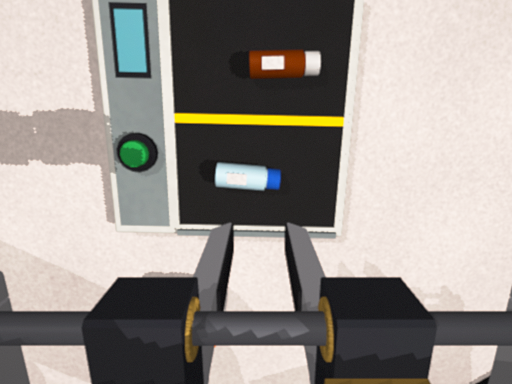

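Wrist view: amber vial at about (283,63), line from (175,119) to (343,122), clear vial at (247,177), key at (134,153). Next I'll measure these.

```bash
cat > meas.py <<'E'
from h import *
def meas(c,verbose=True):
    hsv=cv2.cvtColor(c["color"],cv2.COLOR_BGR2HSV);W=cloud(c)
    H,S,V=[hsv[...,i].astype(int) for i in range(3)];out={}
    def big(m):
        n,l,s,_=cv2.connectedComponentsWithStats(m.astype(np.uint8));
        return l==1+np.argmax(s[1:,4]) if n>1 else m
    y=big((H>20)&(H<34)&(S>150)&(V>90)); 
    v,u=np.nonzero(y);P=np.array([plane_pt(c,(a,b),.030)[:2] for a,b in zip(u,v)])
    ev,e=np.linalg.eigh(np.cov(P.T));d=e[:,1]*np.sign(e[0,1]);t=(P-P.mean(0))@d;mid=P.mean(0)+d*(t.max()+t.min())/2
    out["line"]=(mid,np.arctan2(d[1],d[0]));
    if verbose: print("line mid",mid.round(4),"ang",out["line"][1].round(4),"len",np.ptp(t).round(4),"depth z",np.nanmedian(W[y][:,2]).round(4))
    g=big((H>50)&(H<75)&(S>120)&(V>60));v,u=np.nonzero(g);
    if g.sum()>30 and verbose: print("key plane.048",plane_pt(c,(u.mean(),v.mean()),.048).round(4),"depth",np.nanmedian(W[g],0).round(4),"ext",np.ptp(W[g][:,:2],0).round(3))
    b=big(((H<14)|(H>172))&(S>140)&(V>20)&(V<200))
    b=cv2.morphologyEx(b.astype(np.uint8),cv2.MORPH_CLOSE,np.ones((9,9)))>0
    return c,W,b,g,y,out
E
python3 - <<'E'
from meas import *
print(np.abs(sensors.get_obs()["joint_vel"]).max())
c,W,b,g,y,out=meas(shot("wrist","pics/w2.png"))
mid,a=out["line"];L=np.array([[np.cos(a),np.sin(a)],[-np.sin(a),np.cos(a)]])
# points above mat in the reader area, line frame
Q=W.copy();Q[...,:2]=(W[...,:2]-mid)@L.T
hi=(Q[...,2]>.036)&(Q[...,2]<.075)&(abs(Q[...,0])<.095)&(abs(Q[...,1])<.125)
hi=hi.astype(np.uint8);n,l,s,ce=cv2.connectedComponentsWithStats(hi)
for i in range(1,n):
    if s[i,4]<150: continue
    p=Q[l==i];top=p[p[:,2]>np.percentile(p[:,2],99)-.003]
    f=np.polyfit(top[:,0],top[:,1],1)
    print(s[i],"px",ce[i].round(0),"ztop",np.percentile(p[:,2],[50,95,99]).round(4),"x",np.percentile(p[:,0],[1,99]).round(4),"y",np.percentile(p[:,1],[1,99]).round(4),"ridge y",f.round(4))
v,u=np.nonzero(b);print("brown px",u.min(),u.max(),v.min(),v.max(), Q[b].mean(0).round(4))
E
```

```text
0.04689075050593716
line mid [0.6215 0.0479] ang -0.303 len 0.1943 depth z 0.0304
key plane.048 [0.4756 0.0523 0.048 ] depth [0.477  0.0524 0.0515] ext [nan nan]
[ 249   48   71   29 1905] px [283.  62.] ztop [0.0552 0.0585 0.0593] x [-0.0107  0.0602] y [0.0447 0.072 ] ridge y [0.0309 0.058 ]
[ 215  161   66   28 1469] px [247. 175.] ztop [0.055  0.0585 0.0591] x [-0.0473  0.0238] y [-0.0771 -0.0498] ridge y [-0.0606 -0.0654]
brown px 249 304 48 76 [nan nan nan]
```

```bash
cat >> meas.py <<'E'
def vials(c,out,verbose=True):
    W=cloud(c);mid,a=out["line"];L=np.array([[np.cos(a),np.sin(a)],[-np.sin(a),np.cos(a)]])
    Q=W.copy();Q[...,:2]=(W[...,:2]-mid)@L.T
    hi=(Q[...,2]>.038)&(Q[...,2]<.07)&(abs(Q[...,0])<.095)&(abs(Q[...,1])<.125)
    n,l,s,ce=cv2.connectedComponentsWithStats(hi.astype(np.uint8));r=[]
    for i in range(1,n):
        if s[i,4]<150: continue
        p=Q[l==i]
        ev,e=np.linalg.eigh(np.cov(p[:,:2].T));d=e[:,1]*np.sign(e[0,1])
        # width-centre per x slice on the body
        x0,x1=np.percentile(p[:,0],[.5,99.5])
        print("px",ce[i].round(0),"x",x0.round(4),x1.round(4),"origin x~",(x0+.028).round(4),(x1-.047).round(4),"yc",((np.percentile(p[:,1],1)+np.percentile(p[:,1],99))/2).round(4),"ymean",p[:,1].mean().round(4),"ang",np.arctan2(d[1],d[0]).round(3),"ztop",np.percentile(p[:,2],98).round(4),"n",s[i,4])
def tip():
    o=sensors.get_obs();R=Rm(o["eef_rot"]);return o["ee_pos"]+R@np.array([0,0,.097])
LINE=None
def toline(p,mid,a):
    L=np.array([[np.cos(a),np.sin(a)],[-np.sin(a),np.cos(a)]]);return L@(np.asarray(p)[:2]-mid)
def fromline(q,mid,a):
    L=np.array([[np.cos(a),np.sin(a)],[-np.sin(a),np.cos(a)]]);return L.T@np.array(q)+mid
E
python3 - <<'E'
from meas import *
print(np.abs(sensors.get_obs()["joint_vel"]).max())
c,W,b,g,y,out=meas(shot("wrist"))
vials(c,out)
for n in("scene","side"):
    c2,*_,o2=meas(shot(n)); vials(c2,out); 
mid,a=out["line"];xy=fromline((.0165,.065),mid,a);print(xy)
t=[*xy,.172];print(delta(t,a));plan(t,a,4)
E
```

```text
0.027652798888549213
line mid [0.6215 0.048 ] ang -0.303 len 0.1942 depth z 0.0304
key plane.048 [0.4756 0.0524 0.048 ] depth [0.477  0.0524 0.0515] ext [nan nan]
px [283.  61.] x -0.0114 0.0607 origin x~ 0.0166 0.0137 yc 0.058 ymean 0.0578 ang 0.049 ztop 0.0589 n 1906
px [247. 174.] x -0.0475 0.024 origin x~ -0.0195 -0.023 yc -0.0635 ymean -0.0626 ang -0.066 ztop 0.0589 n 1470
line mid [0.6269 0.0515] ang -0.3056 len 0.1938 depth z 0.0286
key plane.048 [0.4839 0.0559 0.048 ] depth [0.485  0.0558 0.0493] ext [0.024 0.026]
px [241. 173.] x -0.0455 0.0288 origin x~ -0.0175 -0.0182 yc -0.0591 ymean -0.0569 ang -0.103 ztop 0.0575 n 247
px [277. 198.] x -0.0077 0.0654 origin x~ 0.0203 0.0184 yc 0.0638 ymean 0.0655 ang 0.016 ztop 0.0582 n 274
line mid [0.6222 0.0496] ang -0.3062 len 0.1931 depth z 0.0299
key plane.048 [0.4803 0.0543 0.048 ] depth [0.4823 0.0538 0.0505] ext [nan nan]
px [276. 179.] x -0.0089 0.0636 origin x~ 0.0191 0.0166 yc 0.0542 ymean 0.0515 ang 0.056 ztop 0.058 n 256
px [258. 207.] x -0.0468 0.0262 origin x~ -0.0188 -0.0208 yc -0.0688 ymean -0.0719 ang -0.043 ztop 0.0581 n 311
[0.65668195 0.10508637]
(array([  16.3, -127.1,  155.3]), array([-0.0006, -0.0002,  0.0146]))
4 -32 39 -0.000 -0.000 0.004; 4 -32 39 -0.000 -0.000 0.004; 4 -32 39 -0.000 -0.000 0.004; 4 -32 39 -0.000 -0.000 0.004
```

Call:
{"name": "move_arm", "arguments": {
  "rows": "4 -42 25 0 0 0; 4 -42 35 0 0 0; 4 -40 40 0 0 0; 3 -10 40 0 0 0; 1 -2 15 0 0 0; 0 0 0 0 0 0",
  "grip": -0.575
}}

```text
time_s: 2.88
ee_pos: [0.6607, 0.1098, 0.1722]
eef_rot: [-3.14, -0.006, -0.3]
force: [0.5, -0.2, 0.0]
grip_width: 0.0201
```

```bash
cat > st.py <<'E'
from meas import *
MID=np.array([.6215,.048]);A=-.303
def st():
    o=sensors.get_obs();t=tip();print("t",round(o["time_s"],2),"tip line",(toline(t,MID,A)*1000).round(1),"z",(t[2]*1000).round(1),"yaw-A",(o["eef_rot"][2]-A).round(3),"F",o["force"].round(1),"w",round(o["grip_width"],4))
if __name__=="__main__":st()
E
python3 st.py; python3 -c "
from meas import *
c,*_,out=meas(shot('wrist','pics/w3.png'));vials(c,out)"
```

```text
t 2.88 tip line [19.6 70.9] z 75.2 yaw-A 0.003 F [ 0.5 -0.2  0. ] w 0.0201
line mid [0.6394 0.042 ] ang -0.3044 len 0.0361 depth z 0.0305
key plane.048 [0.4744 0.0494 0.048 ] depth [0.4782 0.0512 0.0518] ext [nan nan]
px [271. 230.] x -0.0302 0.0421 origin x~ -0.0022 -0.0049 yc 0.061 ymean 0.0654 ang -0.018 ztop 0.0587 n 2697
px [245. 371.] x -0.026 0.0062 origin x~ 0.002 -0.0408 yc -0.0563 ymean -0.0556 ang -0.137 ztop 0.0563 n 1010
```

View pics/w3.png

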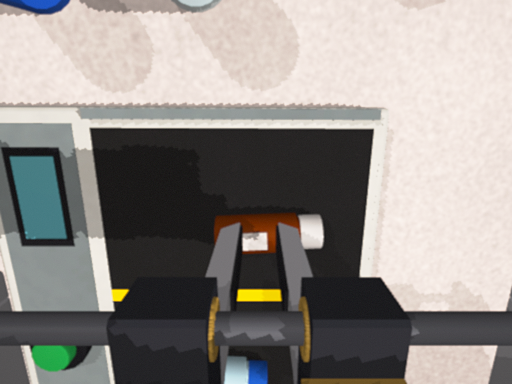

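Call:
{"name": "move_arm", "arguments": {
  "rows": "-2 7 8 0 0 0; 0 0 4 0 0 0; 0 0 2 0 0 0; 0 0 1 0 0 0"
}}

```text
time_s: 3.42
ee_pos: [0.6576, 0.1016, 0.1614]
eef_rot: [-3.137, -0.012, -0.302]
force: [-0.1, -0.1, -0.0]
grip_width: 0.02
```

```bash
python3 st.py
```

```text
t 3.42 tip line [19.7 62.3] z 64.4 yaw-A 0.001 F [-0.1 -0.1 -0. ] w 0.02
```

```bash
python3 -c "
from h import *
print(delta([.6576,.1016,.155],-.303))"
```

```text
(array([-0.1, -0. ,  6.4]), array([-0.0044, -0.0123,  0.0009]))
```

Call:
{"name": "move_arm", "arguments": {
  "rows": "-1 0 3 -0.004 -0.012 0; 0 0 2 0 0 0; 0 0 1 0 0 0; 0 0 1 0 0 0"
}}

```text
time_s: 3.92
ee_pos: [0.6569, 0.1024, 0.1551]
eef_rot: [-3.141, -0.0, -0.302]
force: [-4.5, 0.4, 12.7]
grip_width: 0.0202
```

```bash
python3 st.py
```

```text
t 3.92 tip line [17.6 62.5] z 58.1 yaw-A 0.001 F [-4.5  0.4 12.7] w 0.0202
```

Call:
{"name": "move_arm", "arguments": {
  "rows": "0 5 0.5 0 0 0; 0 5 0.5 0 0 0; 0 5 0.5 0 0 0"
}}

```text
time_s: 4.3
ee_pos: [0.6528, 0.0882, 0.1553]
eef_rot: [-3.139, -0.003, -0.301]
force: [-1.5, 1.2, 6.3]
grip_width: 0.0197
```

```bash
python3 st.py; python3 -c "
from h import *
shot('wrist','pics/w4.png');shot('side','pics/s4.png')
im=cv2.imread('pics/s4.png')[140:240,190:330];cv2.imwrite('pics/s4c.png',cv2.resize(im,None,fx=5,fy=5,interpolation=cv2.INTER_CUBIC))"
```

```text
t 4.3 tip line [18.1 47.9] z 58.3 yaw-A 0.002 F [-1.5  1.2  6.3] w 0.0197
```

View pics/w4.png

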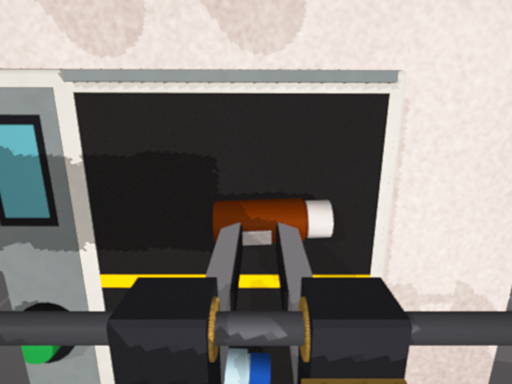

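View pics/s4c.png

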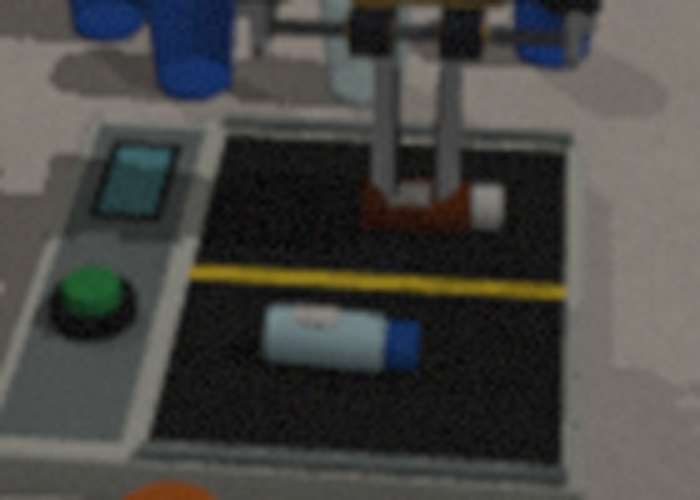

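The label has turned towards the line and the vial moved with it, so it is rolling. I'll carry on with this stroke.

Call:
{"name": "move_arm", "arguments": {
  "rows": "0 5 0.5 0 0 0; 0 4 0.5 0 0 0; 0 0 -5 0 0 0; 0 -6 -3 0 0 0; 0 -7 0 0 0 0; 0 0 0 0 0 0"
}}

```text
time_s: 5.15
ee_pos: [0.6541, 0.0922, 0.1628]
eef_rot: [-3.139, -0.003, -0.301]
force: [0.0, -0.3, -0.1]
grip_width: 0.0203
```

```bash
python3 st.py; cat > look.py <<'E'
from st import *
import sys
st()
c=shot('wrist',f'pics/{sys.argv[1]}.png')
class D:pass
vials(c,{"line":(MID,A)})
E
python3 look.py w5
```

```text
t 5.15 tip line [18.2 52.1] z 65.8 yaw-A 0.002 F [ 0.  -0.3 -0.1] w 0.0203
t 5.15 tip line [18.2 52.1] z 65.8 yaw-A 0.002 F [ 0.  -0.3 -0.1] w 0.0203
px [274. 227.] x -0.0106 0.0614 origin x~ 0.0174 0.0144 yc 0.0472 ymean 0.0524 ang -0.008 ztop 0.066 n 3394
px [247. 366.] x -0.0072 0.025 origin x~ 0.0208 -0.022 yc -0.0608 ymean -0.0586 ang -0.15 ztop 0.0579 n 1516
```

View pics/w5.png

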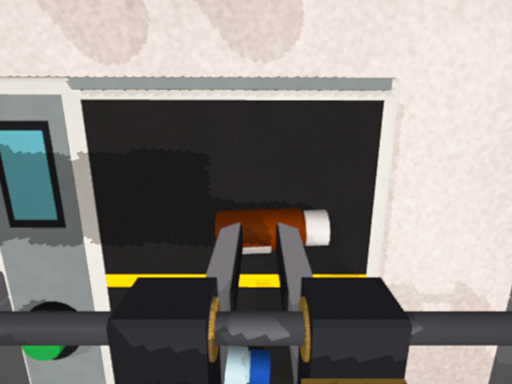

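```bash
cat > look.py <<'E'
from st import *
import sys
def capy(c,xr=None):
    W=cloud(c);Q=W.copy();L=np.array([[np.cos(A),np.sin(A)],[-np.sin(A),np.cos(A)]]);Q[...,:2]=(W[...,:2]-MID)@L.T
    S=cv2.cvtColor(c["color"],cv2.COLOR_BGR2HSV)[...,1]
    r=[]
    for lo,hi in ((.048,.053),(.053,.058),(-.009,-.004)):
        m=(Q[...,0]>lo)&(Q[...,0]<hi)&(Q[...,2]>.040)&(Q[...,2]<.062)&(abs(Q[...,1])<.1)&(Q[...,1]>-.03)
        p=Q[m]
        if len(p)<10: r.append(None);continue
        # parabola fit of the circular top: z = z0 - (y-y0)^2/(2R): robust: circle fit
        from scipy.optimize import least_squares
        f=least_squares(lambda k:np.hypot(p[:,1]-k[0],p[:,2]-k[1])-k[2],[np.median(p[:,1]),.044,.013],loss="soft_l1",f_scale=.0005).x
        r.append((round((p[:,1].min()+p[:,1].max())*500,1),(f*1000).round(1).tolist(),len(p)))
    return r
if __name__=="__main__":
    st();print(capy(shot('wrist',f'pics/{sys.argv[1]}.png')))
E
python3 look.py w6
```

```text
t 5.2 tip line [18.2 51.9] z 65.7 yaw-A 0.001 F [ 0.8 -0.3 -0.1] w 0.02
[(np.float64(49.1), [48.0, 43.9, 11.6], 274), (np.float64(49.6), [48.1, 43.9, 11.7], 267), (np.float64(54.0), [44.5, 43.5, 14.6], 145)]
```

Call:
{"name": "move_arm", "arguments": {
  "rows": "0 0 4 0 0 0; 0 0 3 0 0 0; 0 0 1 0 0 0; 0 0 1 0 0 0; 0 5 0.5 0 0 0; 0 5 0.5 0 0 0; 0 5 0.5 0 0 0; 0 5 0.5 0 0 0; 0 4 0.5 0 0 0; 0 0 -5 0 0 0; 0 -6 -3 0 0 0; 0 -7 0 0 0 0; 0 0 0 0 0 0"
}}

```text
time_s: 6.88
ee_pos: [0.6516, 0.0816, 0.1631]
eef_rot: [-3.137, -0.007, -0.302]
force: [-0.2, -0.1, 0.4]
grip_width: 0.0199
```

```bash
python3 look.py w7
```

```text
t 6.88 tip line [19.4 41.6] z 66.1 yaw-A 0.001 F [-0.2 -0.1  0.4] w 0.0199
[(np.float64(36.7), [35.6, 44.0, 11.5], 275), (np.float64(36.7), [35.9, 43.7, 11.8], 280), (np.float64(40.2), [33.2, 43.9, 13.5], 147)]
```

Call:
{"name": "move_arm", "arguments": {
  "rows": "-2 1.5 4 -0.003 -0.007 0; 0 0 3 0 0 0; 0 0 1 0 0 0; 0 0 1 0 0 0; 0 5 0.5 0 0 0; 0 5 0.5 0 0 0; 0 5 0.5 0 0 0; 0 5 0.5 0 0 0; 0 4 0.5 0 0 0; 0 0 -5 0 0 0; 0 -6 -3 0 0 0; 0 -7 0 0 0 0; 0 0 0 0 0 0"
}}

```text
time_s: 8.55
ee_pos: [0.6466, 0.0703, 0.1632]
eef_rot: [-3.137, -0.003, -0.303]
force: [-0.9, -0.3, 0.2]
grip_width: 0.0201
```

```bash
python3 look.py w8
```

```text
t 8.55 tip line [17.7 29.2] z 66.2 yaw-A 0.0 F [-0.9 -0.3  0.2] w 0.0201
[(np.float64(24.3), [23.3, 44.0, 11.5], 278), (np.float64(24.6), [23.4, 44.0, 11.6], 268), (np.float64(30.9), [20.3, 43.9, 13.9], 113)]
```

Call:
{"name": "move_arm", "arguments": {
  "rows": "-1 1.5 4 -0.003 -0.003 0; 0 0 3 0 0 0; 0 0 1 0 0 0; 0 0 1 0 0 0; 0 5 0.5 0 0 0; 0 5 0.5 0 0 0; 0 5 0.5 0 0 0; 0 5 0.5 0 0 0; 0 4 0.5 0 0 0; 0 0 -5 0 0 0; 0 -6 -3 0 0 0; 0 -7 0 0 0 0; 0 0 0 0 0 0"
}}

```text
time_s: 10.22
ee_pos: [0.6427, 0.0586, 0.1631]
eef_rot: [-3.138, -0.004, -0.304]
force: [-0.1, -0.0, -0.3]
grip_width: 0.02
```

```bash
python3 look.py w9
```

```text
t 10.22 tip line [17.4 16.7] z 66.1 yaw-A -0.001 F [-0.1 -0.  -0.3] w 0.02
[(np.float64(12.1), [10.9, 44.1, 11.3], 274), (np.float64(12.3), [11.1, 44.0, 11.6], 273), (np.float64(18.9), [8.2, 43.8, 13.5], 103)]
```

View pics/w9.png

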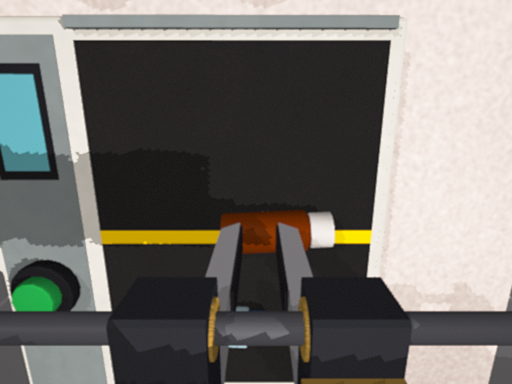

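The vial is now at about (278,230), just short of the line at row 237. I'll check the line's position in this same view before the last stroke.

```bash
cat > linechk.py <<'E'
from st import *
c=shot('wrist');hsv=cv2.cvtColor(c["color"],cv2.COLOR_BGR2HSV);H,S,V=[hsv[...,i].astype(int) for i in range(3)]
m=(H>20)&(H<34)&(S>150)&(V>90)
v,u=np.nonzero(m);P=np.array([toline(plane_pt(c,(a,b),.030),MID,A) for a,b in zip(u,v)])*1000
for lo in range(-100,100,20):
    q=P[(P[:,0]>=lo)&(P[:,0]<lo+20)]
    if len(q)>20: print(lo,len(q),q[:,1].min().round(1),q[:,1].max().round(1),q[:,1].mean().round(1))
E
python3 linechk.py
```

```text
-100 347 -5.2 5.0 -0.1
-80 385 -5.2 5.0 -0.1
-60 388 -5.3 4.9 -0.2
-40 386 -5.3 4.9 -0.1
-20 128 -5.3 4.9 0.3
60 174 -5.5 5.5 0.1
80 360 -5.5 5.5 0.0
```

Call:
{"name": "move_arm", "arguments": {
  "rows": "-1 1.5 4 -0.003 -0.003 0; 0 0 3 0 0 0; 0 0 1 0 0 0; 0 0 1 0 0 0; 0 5 0.5 0 0 0; 0 5 0.5 0 0 0; 0 5 0.5 0 0 0; 0 3.5 0.5 0 0 0; 0 0 -4 0 0 0; 0 0 -10 0 0 0; 0 0 0 0 0 0"
}}

```text
time_s: 11.7
ee_pos: [0.6361, 0.0384, 0.1698]
eef_rot: [-3.14, -0.004, -0.305]
force: [-0.1, -0.2, -0.9]
grip_width: 0.0201
```

```bash
python3 look.py w10;python3 linechk.py
```

```text
t 11.7 tip line [17.2 -4.6] z 72.9 yaw-A -0.002 F [-0.1 -0.2 -0.9] w 0.0201
[(np.float64(1.3), [1.2, 43.6, 11.6], 247), (np.float64(2.4), [1.6, 43.6, 11.9], 266), (np.float64(3.0), [-1.3, 44.0, 13.5], 191)]
-100 372 -5.4 5.3 -0.0
-80 413 -5.5 5.3 -0.0
-60 413 -5.5 5.2 -0.1
-40 409 -5.5 5.2 -0.1
-20 197 -5.6 5.1 0.0
60 179 -5.7 5.7 0.0
80 383 -5.8 5.7 -0.0
```

View pics/w10.png

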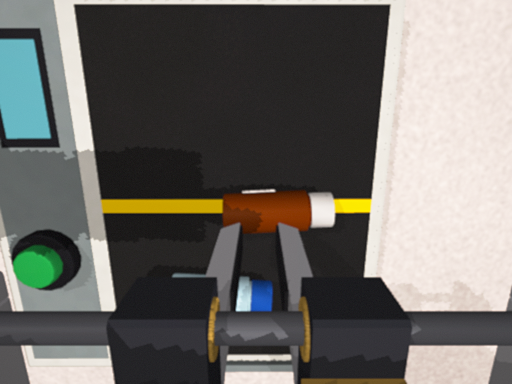

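The vial now lies on the line, with mid-body within about 1 mm of its middle and tilted about 0.05 rad. I'll lift, close the fingers and measure the key again.

Call:
{"name": "move_arm", "arguments": {
  "rows": "0 0 -25 0 0 0; 0 0 -30 0 0 0; -30 5 -20 0 0 0; -30 5 0 0 0 0; 0 0 0 0 0 0",
  "grip": -1
}}

```text
time_s: 12.42
ee_pos: [0.5734, 0.0472, 0.2441]
eef_rot: [-3.141, 0.0, -0.304]
force: [-0.1, 0.5, 0.3]
grip_width: 0.0003
```

```bash
cat > key.py <<'E'
from st import *
st()
for n in("wrist","side","scene"):
    c=shot(n,f"pics/{n}_key.png");hsv=cv2.cvtColor(c["color"],cv2.COLOR_BGR2HSV);H,S,V=[hsv[...,i].astype(int) for i in range(3)];W=cloud(c)
    m=(H>50)&(H<75)&(S>120)&(V>60)&(np.hypot(W[...,0]-.477,W[...,1]-.052)<.035)
    p=W[m];zt=np.percentile(p[:,2],60);t=p[p[:,2]>zt-.003]
    print(n,len(p),"ztop",np.percentile(p[:,2],[50,90]).round(4),"top mid",((t.min(0)+t.max(0))/2).round(4),"mean",t.mean(0).round(4),"ext",np.ptp(t,0).round(4), "line",(toline(t.mean(0),MID,A)*1000).round(1))
E
python3 key.py
```

```text
t 12.43 tip line [-45.7 -15.1] z 147.1 yaw-A -0.001 F [-0.1  0.5  0.3] w 0.0003
wrist 919 ztop [0.0514 0.0525] top mid [0.4752 0.0524 0.0514] mean [0.4756 0.0527 0.0515] ext [0.0288 0.0287 0.005 ] line [-140.7  -39.1]
side 68 ztop [0.0505 0.0523] top mid [0.4759 0.0507 0.0513] mean [0.4759 0.0497 0.0509] ext [0.0256 0.0294 0.006 ] line [-139.5  -41.8]
scene 57 ztop [0.0491 0.0511] top mid [0.4827 0.0555 0.0496] mean [0.4832 0.0566 0.0497] ext [0.0231 0.0253 0.0055] line [-134.6  -33.1]
```

View pics/wrist_key.png

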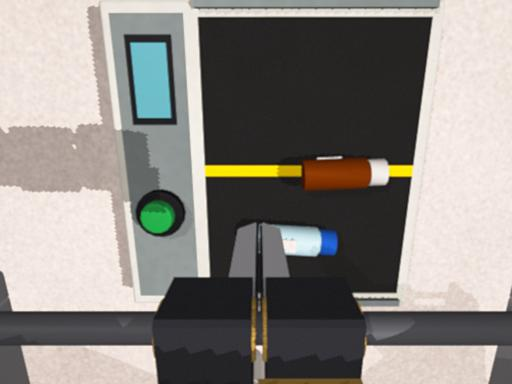

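The vial is visible at (345,173), lying across the line. The key is at (157,216), and the wrist and side cameras put it at about (0.4756, 0.052) with its top near z 0.051. I'll move over it.

Call:
{"name": "move_arm", "arguments": {
  "rows": "-30 8 0 0 0 0; -35 8 10 0 0 0; -30 8 30 0 0 0; 0 0 25 0 0 0; 0 0 10 0 0 0; 0 0 0 0 0 0"
}}

```text
time_s: 13.32
ee_pos: [0.4782, 0.0519, 0.1654]
eef_rot: [-3.141, 0.001, -0.306]
force: [-0.7, -0.3, 0.7]
grip_width: 0.0006
```

```bash
python3 st.py; python3 -c "
from h import *
print(delta([.4757,.0522,.157],-.303))
shot('wrist','pics/w11.png')"
```

```text
t 13.32 tip line [-138.  -39.] z 68.4 yaw-A -0.003 F [-0.7 -0.3  0.7] w 0.0006
(array([-2.5,  0.5,  8.4]), array([-0.0004,  0.0006, -0.0031]))
```

View pics/w11.png

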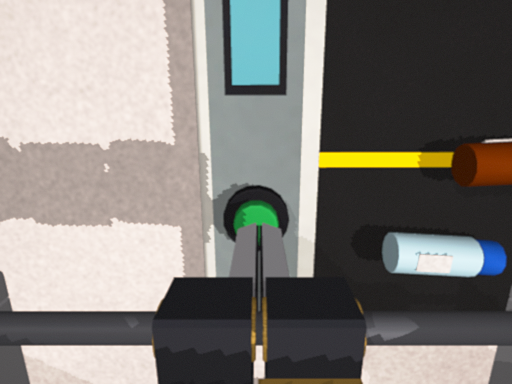

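Call:
{"name": "move_arm", "arguments": {
  "rows": "-2.5 0.5 7 0 0 0; 0 0 5 0 0 0; 0 0 3 0 0 0; 0 0 2 0 0 0; 0 0 2 0 0 0"
}}

```text
time_s: 14.0
ee_pos: [0.4768, 0.0522, 0.1472]
eef_rot: [-3.14, -0.003, -0.306]
force: [-1.6, 0.1, 2.8]
grip_width: 0.0005
```

```bash
python3 st.py
```

```text
t 14.0 tip line [-139.1  -39. ] z 50.2 yaw-A -0.003 F [-1.6  0.1  2.8] w 0.0005
```

Call:
{"name": "move_arm", "arguments": {
  "rows": "0 0 2 0 0 0; 0 0 2 0 0 0"
}}

```text
time_s: 14.25
ee_pos: [0.4768, 0.0522, 0.1432]
eef_rot: [-3.14, -0.003, -0.306]
force: [-3.4, 0.5, 13.9]
grip_width: 0.0007
```

```bash
python3 st.py
```

```text
t 14.25 tip line [-139.1  -39. ] z 46.2 yaw-A -0.003 F [-3.4  0.5 13.9] w 0.0007
```

Call:
{"name": "move_arm", "arguments": {
  "rows": "0 0 1 0 0 0; 0 0 1 0 0 0"
}}

```text
time_s: 14.5
ee_pos: [0.477, 0.0522, 0.143]
eef_rot: [-3.14, -0.003, -0.306]
force: [-10.5, -0.5, 22.8]
grip_width: 0.0004
```

```bash
python3 st.py; python3 -c "
from h import *
c=shot('wrist','pics/w12.png');cv2.imwrite('pics/w12c.png',cv2.resize(c['color'][100:300,150:360],None,fx=3,fy=3))
c=shot('side','pics/s12.png');cv2.imwrite('pics/s12c.png',cv2.resize(c['color'][150:250,170:320],None,fx=5,fy=5))"
```

```text
t 14.5 tip line [-138.9  -38.9] z 46.0 yaw-A -0.003 F [-10.5  -0.5  22.8] w 0.0004
```

View pics/w12c.png

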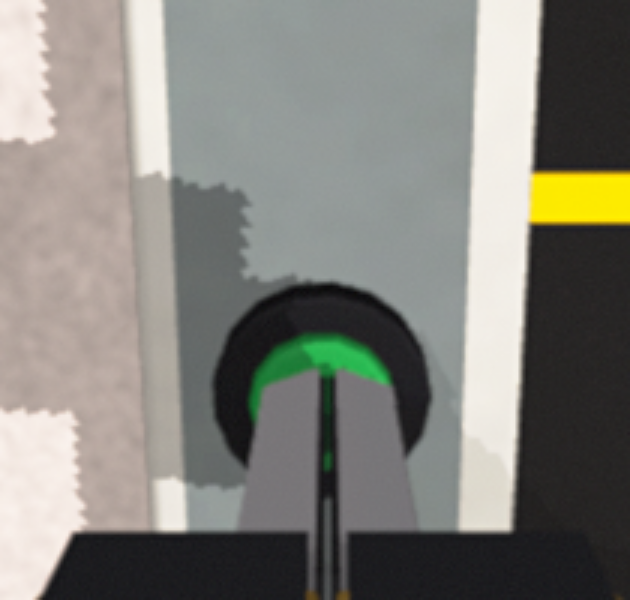

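View pics/s12c.png

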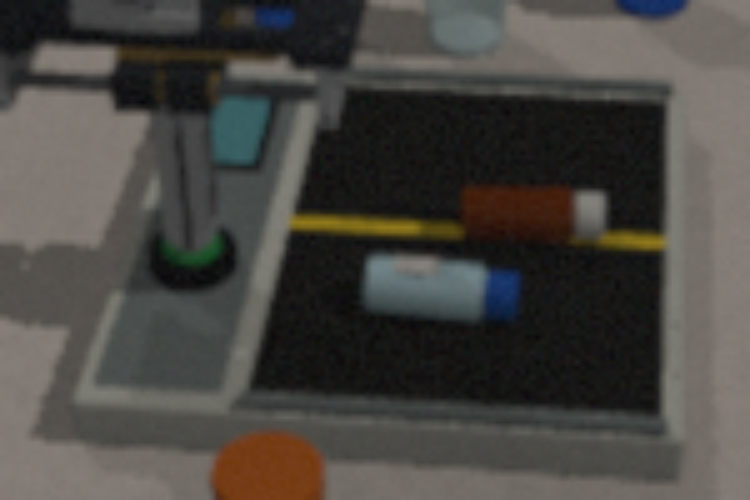

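```bash
python3 - <<'E'
from st import *
c=shot('wrist');W=cloud(c)
K=np.array([.4756,.0525]);r=np.hypot(W[...,0]-K[0],W[...,1]-K[1])
v,u=np.indices(r.shape);hsv=cv2.cvtColor(c["color"],cv2.COLOR_BGR2HSV)
up=v<235
print("housing",np.percentile(W[(r>.017)&(r<.022)&up&(hsv[...,2]<60)][:,2],[10,50,90]).round(4))
print("strip",np.percentile(W[(r>.027)&(r<.032)&up][:,2],[10,50,90]).round(4))
g=(hsv[...,0]>50)&(hsv[...,0]<75)&(hsv[...,1]>120)&(r<.02)
print("green",g.sum(),np.percentile(W[g][:,2],[10,50,90]).round(4))
E
```

```text
housing [0.0399 0.0416 0.0425]
strip [0.0294 0.0302 0.031 ]
green 600 [0.0423 0.0449 0.0466]
```

The pressed key's surface is at about 45.5 mm, against 51.5 mm before. The fingertip is at 46 mm with 23 N and didn't move further under the extra load. The housing sits at 41.6 mm, so the tip isn't resting on it and the key is at its stop. I'll move clear now.

Call:
{"name": "move_arm", "arguments": {
  "rows": "0 0 -5 0 0 0; 0 0 -20 0 0 0; 0 0 -45 0 0 0; 0 20 -45 0 0 0; 0 40 -30 0 0 0; 0 40 0 0 0 0; 0 0 0 0 0 0; 0 0 0 0 0 0"
}}

```text
time_s: 15.65
ee_pos: [0.4458, -0.0453, 0.2927]
eef_rot: [-3.14, -0.005, -0.305]
force: [0.1, -0.2, -0.1]
grip_width: 0.0003
```

```bash
python3 key.py; python3 look.py w13; python3 linechk.py; python3 -c "
from meas import *
from st import MID,A
c=shot('wrist');vials(c,{'line':(MID,A)})"
```

```text
t 15.65 tip line [-139.3 -141.4] z 195.7 yaw-A -0.002 F [ 0.1 -0.2 -0.1] w 0.0003
wrist 817 ztop [0.0515 0.0526] top mid [0.4746 0.0521 0.0513] mean [0.4746 0.0521 0.0515] ext [0.0289 0.0291 0.0052] line [-141.4  -39.9]
side 69 ztop [0.0511 0.0524] top mid [0.4762 0.0505 0.0509] mean [0.4762 0.0496 0.0512] ext [0.0259 0.0273 0.0044] line [-139.2  -41.8]
scene 66 ztop [0.049  0.0508] top mid [0.4832 0.0555 0.0492] mean [0.4828 0.0556 0.0494] ext [0.0252 0.0261 0.0053] line [-134.7  -34.2]
t 15.8 tip line [-139.5 -141.1] z 195.4 yaw-A -0.001 F [-0.3  0.9 -0.3] w 0.0005
[(np.float64(0.6), [1.3, 43.6, 11.9], 119), (np.float64(1.4), [1.5, 43.9, 11.7], 150), (np.float64(-1.5), [-1.6, 48.8, 9.1], 342)]
-100 233 -5.5 5.3 -0.1
-80 264 -5.5 5.3 0.0
-60 264 -5.5 5.3 -0.0
-40 254 -5.4 5.4 0.1
-20 162 -4.5 5.4 0.5
80 217 -5.3 5.5 -0.1
px [438.  31.] x -0.0085 0.0645 origin x~ 0.0195 0.0175 yc -0.0004 ymean -0.0012 ang 0.039 ztop 0.0585 n 2729
px [387. 103.] x -0.049 0.024 origin x~ -0.021 -0.023 yc -0.0644 ymean -0.0648 ang -0.063 ztop 0.059 n 2194
```

View pics/w13.png

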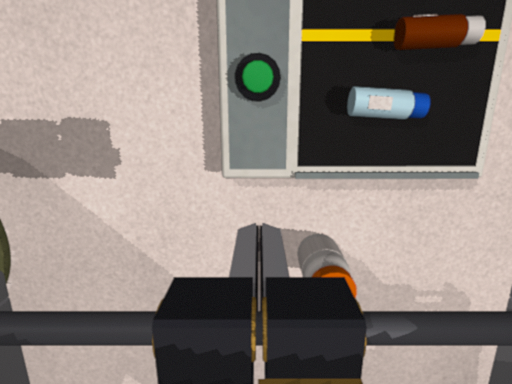

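View pics/scene_key.png

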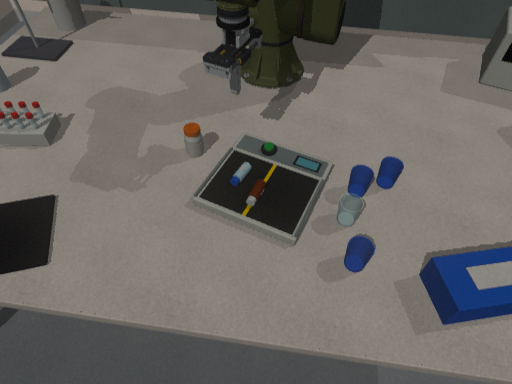

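Wrist view: the vial at (438,31) lies along the line, the clear vial at (387,103) is where it was, and the key at (258,77) is back up at z 51.5 mm. In the scene view the jar (194,140) and beaker (350,210) are unmoved, and the arm is clear of everything.

```bash
python3 -c "
from station import ctrl
print(ctrl.hand_in())"
```

```text
the job is handed in; nothing more can be done
None
```

I rolled the amber vial onto the yellow line in five fingertip strokes across its top. I then pressed the green key to its stop, moved clear and handed the job in at about 16 s. The hand-in reports no verdict.

**Vial:** it moved half as far as the fingertip on each stroke and its label turned, so it rolled rather than slid. The last check put mid-body within about 1 mm of the line's middle across, and about 18 mm along it. The vial was turned 0.04–0.05 rad from the line.

**Key:** it went down about 5.5–6 mm by fingertip height and camera depth. It held there under 23 N, and came back up to its earlier height.

**Surroundings:** in the wrist camera the clear vial's measured position was unchanged to about 2 mm. The jar and beaker look unmoved in the scene picture, but I did not measure them.

**Disagreements:** the key's top measured 51.5 mm high by the wrist camera and 49.5–51 mm by the others, against 48 mm from the text. The scene camera placed the line, vials and key up to 8 mm from the wrist camera's values, so I used the wrist camera. One body-end circle fit in the last picture was poor; the cap fits and the whole outline agreed with each other.

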